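# Stack the slide boxes and show their index slide label up

## Task

Stack the blue slide box squarely, edges flush, on the white one without shifting that, then the orange box squarely on the blue one. Then lift the glass slide out of its stand by its clear end (the small corner notch marks the frosted, labelled end, which the fingers must not touch) and finish while still holding it a hand's breadth above the middle of the column, leaned back so that its label faces up at 45 degrees or flatter. Leave the oil bottle, mouse and lens case where they are.

Things in the scene. Friction and masses are not known exactly. Their poses are not given: they have to be found in the camera images.
- white_box: closed white plastic slide box, 90 (x) x 62 (y) x 32 (z) mm, 0.3 kg, loose on the bench: the foot of the column, stays where it is. Origin: centre of its underside; x along the 90 mm side, z up. Flat top with a thin paper patch.
- blue_box: closed blue plastic slide box, same size and axes as the white one, about 0.12 kg, lying lid up on the bench; origin: centre of its underside. Lid and body are one rigid block.
- orange_box: closed orange plastic slide box, same size, axes and weight as the blue one, lying lid up on the bench; origin: centre of its underside. The blue and orange boxes may have swapped places.
- stand: fixed dark blue stand for one slide, 100 (x) x 56 (y) x 24 (z) mm, looks the same after a half turn. Origin: centre of its underside. An 80 x 10 mm slot along x has its floor 6 mm up; its walls (top 24 mm up) are 9 mm thick beside it in y and 10 mm at its ends.
- slide: thick glass slide, 76 (x) x 51 (z) x 8 (y) mm, 75 g, upright on a long edge in the stand's slot, any way round; its top is 57 mm above the bench, its upper 33 mm are free, it lifts straight up. Origin: centre of its lower long edge. Frosted (opaque white) from x = -38 to -14 mm; clear greenish glass from there to x = +38 mm: grip it there, between its two big faces (y).
- slide_notch (a point): square notch, 10 x 10 mm, cut from the upper corner of the slide's frosted end (point at x = -33, z = 46 mm in the slide's frame); same axes as the slide. Whoever looks at the label face sees the notch at the upper right.
- slide_label (a point): centre of the yellow label with a red band, 19 x 30 mm, on the frosted end of the slide's +y face, the label face (point at x = -26.5, y = +4, z = 21 mm in the slide's frame); same axes as the slide, +y out of the label.
- slide_mid (a point): centre of the slide, 25.5 mm above its lower edge, midway along it and in its thickness; same axes as the slide.
- oil_bottle: bystander: loose amber oil bottle, 32 mm across, 85 mm tall, black cap; origin: centre of its underside.
- mouse: bystander: loose black computer mouse, 100 (x) x 58 (y) x 28 mm, on a fixed blue mat 150 x 190 x 3 mm; origin: centre of its underside.
- lens_case: bystander: loose black cylindrical lens case with a steel band, 44 mm across, 55 mm tall; origin: centre of its underside.
There are look-alikes about, which are no part of the job. What is shaped like the blue_box but red is not meant.

How it is judged:
By the outcome, as a careful person would: the job done as asked, in the order asked, and still so for the second after the job is handed in, while the arm keeps its last pose, push and grip.
It also fails if it takes over 72 s, if anything falls off the work surface, if the arm or the gripper's body presses on something with over 40 N, if the wrist force passes 120 N, or if a joint passes its speed limit or range.

## Robot

A 6-joint arm with a two-finger parallel gripper is mounted at the origin on the work surface. World frame = base frame: x ahead of the robot, y to its left, z up, the work surface at z = 0. Lengths are in mm, angles in rad, forces in N, time in s.
With the tool pointing down it reaches from about 275 to 750 mm from the base axis. Payload 10.2 kg.
Tool frame: the origin (TCP) lies between the finger pads; the fingertips stand 14 mm ahead of it and the grasp point (between the pads) lies 5 mm behind it (tip_reach is the distance from the TCP to the fingertips, in mm); z points along the fingers, y is the line along which they close (so a half turn about z gives the same grasp; the last joint's range is limited). The gripper opens to 85 mm and grips with 20 to 120 N. Pads are 22 mm wide; open, the fingers measure 114 mm over their backs; the gripper's body (76 mm by 85 mm) begins 54 mm behind the grasp point. The pads swing forward as they close: fully open they stand 13 mm farther back than shut.
Start: joints at [-1.541, 0.313, 1.498, -0, 1.331, -0.223], TCP at [131.297, -508.323, 245.294] pointing down, gripper open.
Joint ranges: [-2.94, 2.94], [-0.97, 2.17], [0.19, 2.56], [-1.23, 4.37], [0.02, 3.11], [-2.88, 2.88]. Speed limits (rad/s): [2.39, 2.39, 3.01, 3.14, 3.14, 3.14].

## Interface

Orientations are given as a unit quaternion [w, x, y, z].
In Python, from rig import * gives the robot as it stands.
- The arm moves only by the tool arm_command, never from a script. Its argument "steps" is a list that holds one entry, the list of rows, each a list of 7 numbers: the opening, from 0 (shut) to 1 (fully open), then the shift along the tool's x, y, z each as a share of 0.05 m, from -1 to 1, then the turn, a rotation vector about the tool's x, y, z each as a share of 0.15 rad, from -1 to 1. A call has 1 to 8 rows; each row shifts and turns the commanded pose from where the row before left it, along the tool's axes as they then stand; what a row does not reach is not made up. A row lasts 1/8 s, in which the tool goes at most 62.5 mm and 10.7 degrees, less where a joint would pass 70% of its speed; a pose out of reach is approached as far as the arm can. A call with a number of a shift or a turn outside -1 to 1 is refused whole. A call with a gripper value outside its range is refused whole. The fingers move at their own pace and stop on an object; "squeeze" is the grip in N (left out, the last holds). Time passes only in rows, so rows that do not move let the fingers close. It gives the time, the measured TCP pose, the force, the opening and the grip force at its end, in the units of the state.
- sense(): the state, without advancing time (a new reading comes with each control period).
- capture(name): name is "side" or "top"; returns the picture (384x512x3 uint8, red, green, blue); there is no depth.
- get_calibration(name): a dict with "intrinsics" (3x3 intrinsics, pixels), "D" ([k1, k2, p1, p2, k3] as OpenCV has them; the pictures are not rectified), "rvec" (rotation vector, rad) and "tvec" (3), from world to camera coordinates, as OpenCV has them. Camera axes: x right, y down, z forward; pixel columns grow to the right and rows downward; lengths in mm; the calibration is good to about 2 mm. A picture is of the moment at which its call begins. get_calibration takes no time and is no camera call.
- finish_job(): hands the job in; it is judged then, once.
The state is a dict: "time_s": time; "joints": joint angles; "dq": joint speeds; "tau": joint torques, N m; "eef_pos": TCP position; "ee_rot": TCP orientation; "force": force on the tool from outside, world axes, zero at the start; "wrist_torque": the same for the moment, N m; "grip_width": opening from 0.0 (shut) to 1.0 (fully open); "grip_force": force on a finger pad.
Only numpy, scipy, OpenCV 4.12 (cv2) and the standard library are available. Lean on these libraries where they do the work, as an engineer would, in place of code of your own. Each camera call takes 0.05 s, during which the arm holds its last target. There are 200 camera calls.

## Working session

There is one attempt and no reset: what is moved stays moved. The work goes in short steps, Python scripts to look and compute and a tool call to move; the robot and the scene stay as the last step left them, time stands still between calls to the robot, and variables do not carry over. Pictures are saved under pics/ and viewed, at most 10 in all, crops included, and the job is handed in when it is done.

Besides the shell and the picture viewer there is one more tool, called after "Call:" as name(argument=value, ...), one argument or row to a line, values as JSON. arm_command: Moves the arm, as the interface text tells. Its arguments: {"type":"object","properties":{"steps":{"type":"array"},"squeeze":{"type":"number"}},"required":["steps"]}

```bash
ls; mkdir -p pics; python3 - <<'E'
from rig import *
import cv2
for n in ("side","top"):
    cv2.imwrite(f"pics/{n}0.png",capture(n)[:,:,::-1]); 
    c=get_calibration(n); print(n,c)
print(sense())
E
```

```text
pics
side {'intrinsics': array([[407.99581647,   0.        , 258.22282545],
       [  0.        , 407.99581647, 187.25337242],
       [  0.        ,   0.        ,   1.        ]]), 'D': array([-0.09027482,  0.        ,  0.        ,  0.        ,  0.        ]), 'rvec': array([ 0.11867788, -2.80380778,  1.2793224 ]), 'tvec': array([560.35555849,  94.74424108, 908.2831032 ])}
top {'intrinsics': array([[357.20293936,   0.        , 248.20907794],
       [  0.        , 357.20293936, 194.44262376],
       [  0.        ,   0.        ,   1.        ]]), 'D': array([-0.08956134,  0.        ,  0.        ,  0.        ,  0.        ]), 'rvec': array([ 2.16957627, -2.18234606,  0.06772699]), 'tvec': array([-6.32300949e-02,  5.90929997e+02,  8.81125989e+02])}
{'time_s': 0.1, 'joints': array([-1.54139791e+00,  3.13360794e-01,  1.49835513e+00, -1.40824422e-06,
        1.33103207e+00, -2.23427452e-01]), 'dq': array([-0.00091652, -0.00016643, -0.00400628,  0.00094472,  0.00039709,
       -0.00104309]), 'tau': array([ 1.11570389e-03, -4.12904298e+01, -2.60144699e+01, -2.43592431e-04,
        3.01629290e-03, -1.14018891e-05]), 'eef_pos': array([ 131.29130377, -508.09033825,  244.81157196]), 'ee_rot': array([-5.75020889e-04,  9.92020333e-01,  1.26076667e-01,  5.52739339e-05]), 'force': array([ 0.10972797, -0.19227704, -0.54894992]), 'wrist_torque': array([ 0.00276928,  0.00670784, -0.05470048]), 'grip_force': 0.0, 'grip_width': 0.9986180865618058}
```

View pics/top0.png

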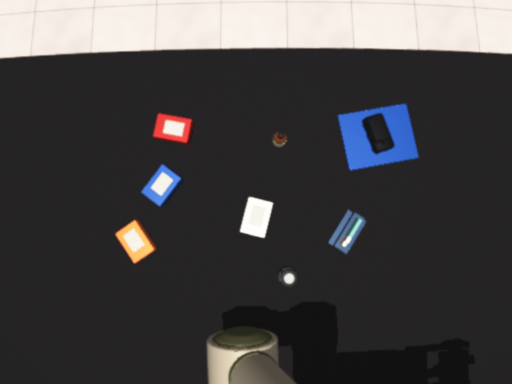

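View pics/side0.png

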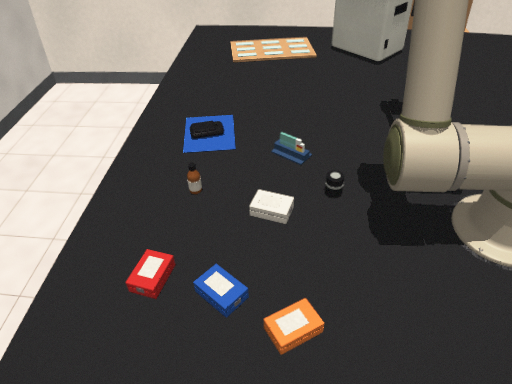

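Top view, what could be mistaken for what:
- **Blue box:** (161,185). Not the red box (173,128), the mat (378,136) or the stand (347,232).
- **Orange box:** (135,241).
- **White box:** (256,217).
- **Slide in stand:** (350,231).
- **Bystanders:** bottle (279,140), mouse (378,133), lens case (288,277).

The side view has the white box at (272,206), blue (221,288), orange (294,324) and the stand (291,150). The slide rack at (272,48) is a look-alike. Next is one montage crop.

```bash
python3 - <<'E'
import cv2,numpy as np
t=cv2.imread("pics/top0.png");s=cv2.imread("pics/side0.png")
def c(im,u,v,r): return cv2.resize(im[v-r:v+r,u-r:u+r],(260,260),interpolation=cv2.INTER_CUBIC)
m=np.vstack([np.hstack([c(t,161,185,26),c(t,256,217,26),c(t,348,232,26)]),
 np.hstack([c(s,221,288,34),c(s,272,206,34),c(s,292,147,26)])])
m=np.clip(m.astype(float)*1.4,0,255).astype(np.uint8)
cv2.imwrite("pics/m0.png",m)
E
```

```text
(no output)
```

View pics/m0.png

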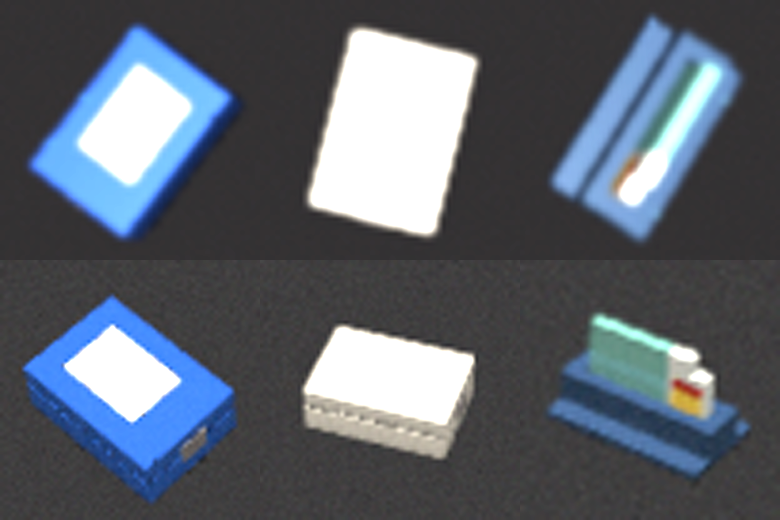

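```bash
cat > h.py <<'E'
from rig import *
import cv2,numpy as np,itertools
from scipy.optimize import minimize
S=6
def proj(n,P):
    c=get_calibration(n); return cv2.projectPoints(np.float64(P).reshape(-1,1,3),c["rvec"],c["tvec"],c["intrinsics"],c["D"])[0][:,0]
def Rz(a): return np.array([[np.cos(a),-np.sin(a),0],[np.sin(a),np.cos(a),0],[0,0,1]])
def corners(x0,x1,y0,y1,z0,z1): return np.array(list(itertools.product((x0,x1),(y0,y1),(z0,z1))),float)
BOX=[corners(-45,45,-31,31,0,32)]
SL=[corners(-28,38,-4,4,18,51),corners(-38,-28,-4,4,18,41)]
def obsmask(im,fn,u,v,r):
    f=fn(im[v-r:v+r,u-r:u+r].astype(float)).astype(np.float32)
    m=(cv2.resize(f,None,fx=S,fy=S,interpolation=cv2.INTER_LINEAR)>0).astype(np.uint8)
    n,l,st,_=cv2.connectedComponentsWithStats(m); k=1+np.argmax(st[1:,4]); m=(l==k).astype(np.uint8)
    cs,_=cv2.findContours(m,cv2.RETR_EXTERNAL,cv2.CHAIN_APPROX_NONE); cv2.drawContours(m,cs,-1,1,-1)
    return m
def render(n,parts,p,u,v,r):
    m=np.zeros((2*r*S,2*r*S),np.uint8)
    for P in parts:
        q=(proj(n,P@Rz(p[3]).T+p[:3])-[u-r,v-r]+.5)*S-.5
        cv2.fillConvexPoly(m,cv2.convexHull(np.round(q*16).astype(np.int32)),1,shift=4)
    return m
def fit(obs,parts,p0,free=(0,1,2,3)):
    """obs: list of (view,mask,u,v,r)"""
    free=list(free); p0=np.array(p0,float); sc=np.array([8,8,8,.15])
    def f(d):
        p=p0.copy(); p[free]+=d*sc[free]
        e=0
        for n,m,u,v,r in obs:
            k=cv2.blur((render(n,parts,p,u,v,r)^m).astype(np.float32),(1,1)); e+=k.sum()/m.sum()
        return e
    best=None
    x=np.zeros(len(free))
    for s in (1,.4,.15):
        sim=np.vstack([x,x+s*np.eye(len(free))])
        q=minimize(f,x,method="Nelder-Mead",options=dict(initial_simplex=sim,xatol=.01,fatol=1e-4)); x=q.x
    p=p0.copy(); p[free]+=x*sc[free]; return p,q.fun
fg=lambda th:(lambda c:c.max(2)-th)
E
cat > a.py <<'E'
from h import *
t=cv2.imread("pics/top0.png")[:,:,::-1];s=cv2.imread("pics/side0.png")[:,:,::-1]
print("bg",t[200,200],s[230,230])
def seed(u,v,z):
    c=get_calibration("top");R=cv2.Rodrigues(c["rvec"])[0];d=cv2.undistortPoints(np.array([[[u,v]]],float),c["intrinsics"],c["D"])[0,0]
    C=-R.T@c["tvec"];r=R.T@np.r_[d,1];return (C+r*(z-C[2])/r[2])
gl=lambda c:np.where(True,np.minimum(c[:,:,1]-0.85*c[:,:,2],c.max(2)-80)+0,0)
sl=lambda c:np.minimum(np.maximum(c[:,:,1]-.85*c[:,:,2],c[:,:,0]-.75*c[:,:,2]),c.max(2)-70)
for nm,tu,su,fn,parts,yaws in [("white",(256,217),(272,206),fg(70),BOX,(0,.4,-.4)),("blue",(161,185),(221,288),fg(55),BOX,(.8,-.8,.4,-.4)),("orange",(135,241),(294,324),fg(60),BOX,(.6,-.6)),("slide",(350,231),(293,145),sl,SL,(-.8,))]:
    obs=[("top",obsmask(t,fn,*tu,30),*tu,30),("side",obsmask(s,fn,*su,42),*su,42)]
    x=seed(*tu,20)
    for nmv,o in (("both",obs),("top",obs[:1]),("side",obs[1:])):
        fr=(0,1,2,3) if nmv=="both" else (0,1,3)
        z=6 if parts is SL else 0
        b=min((fit(o,parts,(x[0],x[1],z,y),fr) for y in (yaws if nm=="slide" else (0,.5,1,1.5,-.5,-1))),key=lambda q:q[1])
        print(nm,nmv,np.round(b[0],2),round(b[1],3))
E
python3 a.py
```

```text
bg [38 36 37] [45 44 47]Traceback (most recent call last):
  File "a.py", line 15, in <module>
    b=min((fit(o,parts,(x[0],x[1],z,y),fr) for y in (yaws if nm=="slide" else (0,.5,1,1.5,-.5,-1))),key=lambda q:q[1])
  File "a.py", line 15, in <genexpr>
    b=min((fit(o,parts,(x[0],x[1],z,y),fr) for y in (yaws if nm=="slide" else (0,.5,1,1.5,-.5,-1))),key=lambda q:q[1])
           ~~~^^^^^^^^^^^^^^^^^^^^^^^^^^^^
  File "h.py", line 36, in fit
    q=minimize(f,x,method="Nelder-Mead",options=dict(initial_simplex=sim,xatol=.01,fatol=1e-4)); x=q.x
    res = _minimize_neldermead(fun, x0, args, callback, bounds=bounds,
                               **options)
    fxr = func(xr)
    fx = function(np.copy(x), *(wrapper_args + args))
  File "h.py", line 30, in f
    k=cv2.blur((render(n,parts,p,u,v,r)^m).astype(np.float32),(1,1)); e+=k.sum()/m.sum()
                ~~~~~~^^^^^^^^^^^^^^^^^
  File "h.py", line 20, in render
    q=(proj(n,P@Rz(p[3]).T+p[:3])-[u-r,v-r]+.5)*S-.5
       ~~~~^^^^^^^^^^^^^^^^^^^^^^
  File "h.py", line 6, in proj
    c=get_calibration(n); return cv2.projectPoints(np.float64(P).reshape(-1,1,3),c["rvec"],c["tvec"],c["intrinsics"],c["D"])[0][:,0]
ValueError: time passes only in moves, steps and waits
```

```bash
sed -i 's/^S=6/S=6\nCAL={n:get_calibration(n) for n in ("side","top")}/; s/c=get_calibration(n); return/c=CAL[n]; return/' h.py; sed -i 's/get_calibration("top")/CAL["top"]/' a.py; time python3 a.py
```

```text
bg [38 36 37] [45 44 47]
white both [ 5.3347e+02 -1.9800e+01  3.4800e+00 -2.5000e-01] 0.157
white top [ 5.3315e+02 -2.2730e+01  0.0000e+00 -2.9000e-01] 0.139
white side [ 5.3367e+02 -2.2790e+01  0.0000e+00 -2.7000e-01] 0.028
blue both [615.14 220.49   2.9   -0.65] 0.074
blue top [617.29 220.62   0.     2.49] 0.061
blue side [615.35 218.58   0.     2.49] 0.015
orange both [472.88 286.15   2.84   0.6 ] 0.104
orange top [473.37 286.28   0.     0.59] 0.086
orange side [472.97 285.04   0.     0.6 ] 0.027
slide both [ 493.71 -256.01    5.98   -0.54] 0.274
slide top [ 493.46 -256.32    6.     -0.55] 0.173
slide side [ 493.7  -255.14    6.     -0.54] 0.094
real	0m23.197s
user	0m17.902s
sys	0m5.471s
```

```bash
cat > b.py <<'E'
from h import *
t=cv2.imread("pics/top0.png")[:,:,::-1];s=cv2.imread("pics/side0.png")[:,:,::-1]
sl=lambda c:np.minimum(np.maximum(c[:,:,1]-.85*c[:,:,2],c[:,:,0]-.75*c[:,:,2]),c.max(2)-70)
L=[("top",t,256,217,26,fg(140),BOX,(533.6,-22.8,0,-.27)),("top",t,161,185,26,fg(55),BOX,(615.35,218.6,0,-.65)),("top",t,350,231,26,sl,SL,(493.7,-255.1,6,-.54)),
("side",s,272,206,36,fg(110),BOX,(533.6,-22.8,0,-.27)),("side",s,221,288,36,fg(75),BOX,(615.35,218.6,0,-.65)),("side",s,293,145,26,sl,SL,(493.7,-255.1,6,-.54))]
o=[]
for n,im,u,v,r,fn,parts,p in L:
    m=obsmask(im,fn,u,v,r);q=render(n,parts,p,u,v,r);print(n,m.sum()/S/S,q.sum()/S/S)
    c=np.ascontiguousarray(cv2.resize(im[v-r:v+r,u-r:u+r],None,fx=S,fy=S,interpolation=cv2.INTER_CUBIC)[:,:,::-1])
    for mm,col in((m,(0,255,0)),(q,(255,0,255))):
        cs,_=cv2.findContours(mm,cv2.RETR_EXTERNAL,cv2.CHAIN_APPROX_NONE);cv2.drawContours(c,cs,-1,col,1)
    o.append(cv2.resize(c,(266,266)))
cv2.imwrite("pics/b.png",np.vstack([np.hstack(o[:3]),np.hstack(o[3:])]))
C=CAL["top"];R=cv2.Rodrigues(C["rvec"])[0];print(-R.T@C["tvec"],R[2])
E
python3 b.py
```

```text
top 963.0 910.4166666666666
top 1038.4722222222222 971.7222222222222
top 252.25 207.2222222222222
side 1083.1944444444446 1146.9722222222222
side 1708.6666666666667 1776.5277777777776
side 326.02777777777777 294.75
[522.22658475 -15.82127965 923.36902423] [ 0.07602159  0.01360138 -0.9970134 ]
```

View pics/b.png

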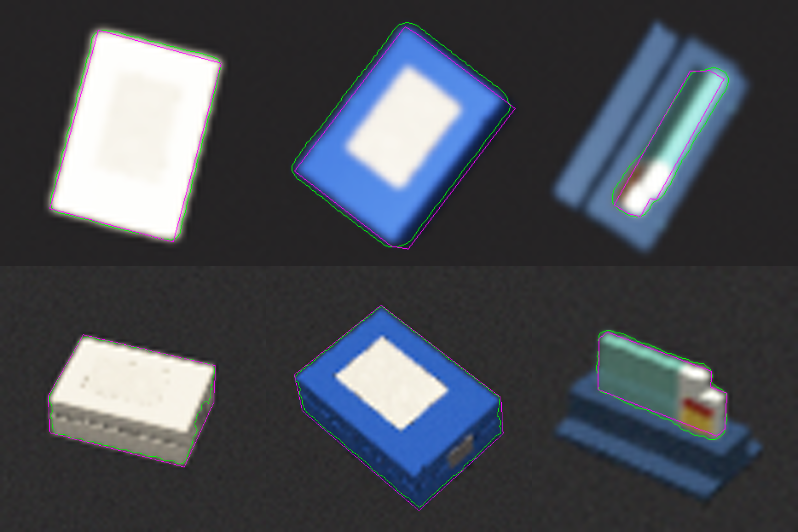

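```bash
sed -i 's/fn,parts,yaws in.*$/fn,fs,parts,yaws in [("white",(256,217),(272,206),fg(140),fg(115),BOX,(-.27,)),("blue",(161,185),(221,288),fg(100),fg(75),BOX,(-.65,)),("orange",(135,241),(294,324),fg(120),fg(85),BOX,(.6,)),("slide",(350,231),(293,145),lambda c:sl(c)-12,lambda c:sl(c)-10,SL,(-.54,))]:/; s/obsmask(s,fn/obsmask(s,fs/; s/(yaws if.*)),key/yaws),key/' a.py; python3 a.py; python3 -c "
import rig;print([n for n in dir(rig) if n[0]!='_']); print(getattr(rig,'tip_reach',None))"
cat >> h.py <<'E'
from scipy.spatial.transform import Rotation as Ro
def plan(xyz,yaw=None,n=8,tilt=0,Rt=None,x0=None,R0=None):
    """print n rows of tool-frame shares from the present pose to a target (tool down at yaw, unless Rt)"""
    s=sense(); p=np.array(s["eef_pos"]) if x0 is None else np.array(x0,float)
    q=s["ee_rot"]; R=Ro.from_quat([q[1],q[2],q[3],q[0]]) if R0 is None else R0
    if Rt is None:
        Rt=Ro.from_euler("z",yaw)*Ro.from_euler("x",np.pi)
    w=(R.inv()*Rt).as_rotvec()/n; d=(np.array(xyz)-p)/n
    for i in range(n):
        print(np.round(np.r_[R.inv().apply(d)/50,w/.15],2).tolist())
        R=R*Ro.from_rotvec(w)
def st():
    s=sense();q=s["ee_rot"];R=Ro.from_quat([q[1],q[2],q[3],q[0]]).as_matrix()
    print("t",round(s["time_s"],2),"p",np.round(s["eef_pos"],1),"yaw",round(np.arctan2(R[1,0],R[0,0]),3),"z",np.round(R[:,2],3),"F",np.round(s["force"],1),"grip",round(s["grip_width"],3),round(s["grip_force"],1),"j",np.round(s["joints"],2))
E
python3 -c "
from h import *
st(); plan((615,219,150),2.49,16)"
```

```text
bg [38 36 37] [45 44 47]
white both [ 5.3419e+02 -2.3410e+01  8.8000e-01 -2.5000e-01] 0.123
white top [ 5.3404e+02 -2.2810e+01  0.0000e+00 -2.6000e-01] 0.055
white side [ 5.3379e+02 -2.3920e+01  0.0000e+00 -2.3000e-01] 0.065
blue both [616.35 219.22   1.59  -0.66] 0.127
blue top [617.28 220.29   0.    -0.67] 0.076
blue side [615.58 217.68   0.    -0.66] 0.034
orange both [472.93 286.35   3.3    0.6 ] 0.082
orange top [473.6  286.86   0.     0.61] 0.057
orange side [472.65 284.36   0.     0.6 ] 0.011
slide both [ 493.57 -256.53    5.38   -0.57] 0.179
slide top [ 493.36 -256.44    6.     -0.58] 0.124
slide side [ 493.64 -255.35    6.     -0.57] 0.051
['PlanningError', 'capture', 'finish_job', 'get_calibration', 'sense', 'tip_reach']
14.0
t 0.1 p [ 131.3 -508.1  244.8] yaw 0.253 z [-0.     0.001 -1.   ] F [ 0.1 -0.2 -0.5] grip 0.999 0.0 j [-1.54  0.31  1.5  -0.    1.33 -0.22]
[0.81, -0.73, 0.12, -0.0, -0.0, -0.93]
[0.91, -0.61, 0.12, -0.0, -0.0, -0.93]
[0.98, -0.48, 0.12, -0.0, -0.0, -0.93]
[1.04, -0.33, 0.12, -0.0, -0.0, -0.93]
[1.08, -0.19, 0.12, -0.0, -0.0, -0.93]
[1.09, -0.03, 0.12, -0.0, -0.0, -0.93]
[1.09, 0.12, 0.12, -0.0, -0.0, -0.93]
[1.06, 0.27, 0.12, -0.0, -0.0, -0.93]
[1.01, 0.41, 0.12, -0.0, -0.0, -0.93]
[0.94, 0.55, 0.12, -0.0, -0.0, -0.93]
[0.86, 0.68, 0.12, -0.0, -0.0, -0.93]
[0.75, 0.79, 0.12, -0.0, -0.0, -0.93]
[0.64, 0.89, 0.12, -0.0, -0.0, -0.93]
[0.51, 0.97, 0.12, -0.0, -0.0, -0.93]
[0.37, 1.03, 0.12, -0.0, -0.0, -0.93]
[0.22, 1.07, 0.12, -0.0, -0.0, -0.93]
```

Call:
arm_command(
  steps=[
    [[1,0.81,-0.73,0,0,0,-0.93],[1,0.91,-0.61,0,0,0,-0.93],[1,0.98,-0.48,0,0,0,-0.93],[1,1,-0.33,0,0,0,-0.93],[1,1,-0.19,0,0,0,-0.93],[1,1,-0.03,0,0,0,-0.93],[1,1,0.12,0,0,0,-0.93],[1,1,0.27,0,0,0,-0.93]],
  ],
  squeeze=40,
)

```text
time_s: 1.1
eef_pos: [364.6, -157.7, 245.3]
ee_rot: [0.0, 0.773, 0.634, 0.0]
force: [0.7, -0.5, 0.2]
grip_width: 1.003
grip_force: 0.0
```

Call:
arm_command(
  steps=[
    [[1,1,0.41,0.2,0,0,-0.93],[1,0.94,0.55,0.2,0,0,-0.93],[1,0.86,0.68,0.2,0,0,-0.93],[1,0.75,0.79,0.2,0,0,-0.93],[1,0.64,0.89,0.2,0,0,-0.93],[1,0.51,0.97,0.2,0,0,-0.93],[1,0.37,1,0.2,0,0,-0.93],[1,0.22,1,0.2,0,0,-0.93]],
  ],
)

```text
time_s: 2.1
eef_pos: [604.7, 201.4, 164.5]
ee_rot: [-0.0, 0.32, 0.947, -0.0]
force: [0.2, -0.5, 0.1]
grip_width: 0.999
grip_force: 0.0
```

```bash
python3 -c "
from h import *
st(); plan((616,219,100),2.485,2); plan((616,219,18),2.485,4)"
```

```text
t 2.1 p [604.7 201.4 164.5] yaw 2.49 z [-0.001 -0.    -1.   ] F [ 0.2 -0.5  0.1] grip 0.999 0.0 j [ 0.14  0.63  1.24 -0.    1.28 -0.78]
[0.02, 0.21, 0.64, -0.0, -0.0, 0.02]
[0.02, 0.21, 0.65, -0.0, -0.0, 0.02]
[0.01, 0.1, 0.73, -0.0, -0.0, 0.01]
[0.01, 0.1, 0.73, -0.0, -0.0, 0.01]
[0.01, 0.1, 0.73, -0.0, -0.0, 0.01]
[0.01, 0.1, 0.73, -0.0, -0.0, 0.01]
```

Call:
arm_command(
  steps=[
    [[1,0.02,0.21,0.64,0,0,0.02],[1,0.02,0.21,0.64,0,0,0.02],[1,0,0,0,0,0,0]],
  ],
)

```text
time_s: 2.48
eef_pos: [614.0, 217.8, 98.5]
ee_rot: [-0.002, 0.325, 0.946, -0.001]
force: [0.2, 0.1, -0.1]
grip_width: 0.995
grip_force: 0.0
```

```bash
python3 -c "
from h import *
st(); plan((616.2,219,18),2.485,4)"
```

```text
t 2.48 p [614.  217.8  98.5] yaw 2.48 z [-0.006 -0.001 -1.   ] F [ 0.2  0.1 -0.1] grip 0.995 0.0 j [ 0.16  0.73  1.24 -0.    1.18 -0.75]
[-0.01, 0.01, 0.4, -0.01, -0.01, -0.01]
[-0.01, 0.01, 0.4, -0.01, -0.01, -0.01]
[-0.01, 0.01, 0.4, -0.01, -0.01, -0.01]
[-0.01, 0.01, 0.4, -0.01, -0.01, -0.01]
```

Call:
arm_command(
  steps=[
    [[1,0,0,0.4,0,0,0],[1,0,0,0.4,0,0,0],[1,0,0,0.4,0,0,0],[1,-0.04,0.04,0.4,-0.03,-0.03,0],[0.5,0,0,0,0,0,0],[0.5,0,0,0,0,0,0],[0.5,0,0,0,0,0,0],[0.5,0,0,0,0,0,0]],
  ],
  squeeze=40,
)

```text
time_s: 3.48
eef_pos: [618.3, 218.0, 21.8]
ee_rot: [0.003, 0.325, 0.946, 0.002]
force: [-0.1, 0.1, -0.4]
grip_width: 0.717
grip_force: 45.8
```

```bash
python3 -c "
from h import *
st(); plan((534,-23,80),2.89,8,x0=(616,219,100))"
```

```text
t 3.48 p [618.3 218.   21.8] yaw 2.479 z [ 0.007  0.001 -1.   ] F [-0.1  0.1 -0.4] grip 0.717 45.8 j [ 0.16  0.82  1.28 -0.    1.03 -0.75]
[-0.21, -0.6, 0.05, 0.0, 0.0, -0.34]
[-0.18, -0.61, 0.05, 0.0, 0.0, -0.34]
[-0.15, -0.62, 0.05, 0.0, 0.0, -0.34]
[-0.12, -0.63, 0.05, 0.0, 0.0, -0.34]
[-0.08, -0.63, 0.05, 0.0, 0.0, -0.34]
[-0.05, -0.64, 0.05, 0.0, 0.0, -0.34]
[-0.02, -0.64, 0.05, 0.0, 0.0, -0.34]
[0.02, -0.64, 0.05, 0.0, 0.0, -0.34]
```

Call:
arm_command(
  steps=[
    [[0.5,0,0,-1,0,0,0],[0.5,0,0,-0.8,0,0,0],[0.5,-0.45,-1,0,-0.03,-0.03,-0.6],[0.5,-0.35,-1,0,0,0,-0.6],[0.5,-0.2,-1,0,0,0,-0.6],[0.5,-0.1,-1,0,0,0,-0.6],[0.5,0,-1,0,0,0,-0.3],[0.5,0,0,0,0,0,0]],
  ],
)

```text
time_s: 4.47
eef_pos: [547.8, -34.3, 110.5]
ee_rot: [0.006, 0.13, 0.991, 0.002]
force: [1.0, 1.8, -0.6]
grip_width: 0.718
grip_force: 45.9
```

```bash
python3 -c "
from h import *
st(); plan((534,-23,70),2.89,2)"
```

```text
t 4.47 p [547.8 -34.3 110.5] yaw 2.88 z [ 0.013  0.001 -1.   ] F [ 1.   1.8 -0.6] grip 0.718 45.9 j [-0.28  0.5   1.6   0.01  1.03 -1.59]
[0.17, 0.07, 0.4, 0.02, 0.04, -0.03]
[0.16, 0.07, 0.4, 0.02, 0.04, -0.03]
```

Call:
arm_command(
  steps=[
    [[0.5,0.17,0.07,0.4,0.02,0.04,-0.03],[0.5,0.16,0.07,0.4,0.02,0.04,-0.03],[0.5,0,0,0,0,0,0],[0.5,0,0,0,0,0,0]],
  ],
)

```text
time_s: 4.97
eef_pos: [535.3, -20.5, 70.9]
ee_rot: [0.001, 0.124, 0.992, -0.001]
force: [-0.0, -0.1, -0.8]
grip_width: 0.715
grip_force: 45.8
```

```bash
cat > c.py <<'E'
from h import *
import sys
st(); s=capture("side");t=capture("top"); k=sys.argv[1]
cv2.imwrite(f"pics/s{k}.png",s[:,:,::-1]);cv2.imwrite(f"pics/t{k}.png",t[:,:,::-1])
m=np.hstack([cv2.resize(s[126:246,212:332,::-1],(400,400),interpolation=cv2.INTER_CUBIC),cv2.resize(t[177:257,216:296,::-1],(400,400),interpolation=cv2.INTER_CUBIC)])
cv2.imwrite(f"pics/c{k}.png",m)
E
python3 c.py 1
```

```text
t 4.97 p [535.3 -20.5  70.9] yaw 2.893 z [ 0.001 -0.001 -1.   ] F [-0.  -0.1 -0.8] grip 0.715 45.8 j [-0.26  0.54  1.66 -0.    0.94 -1.58]
```

View pics/c1.png

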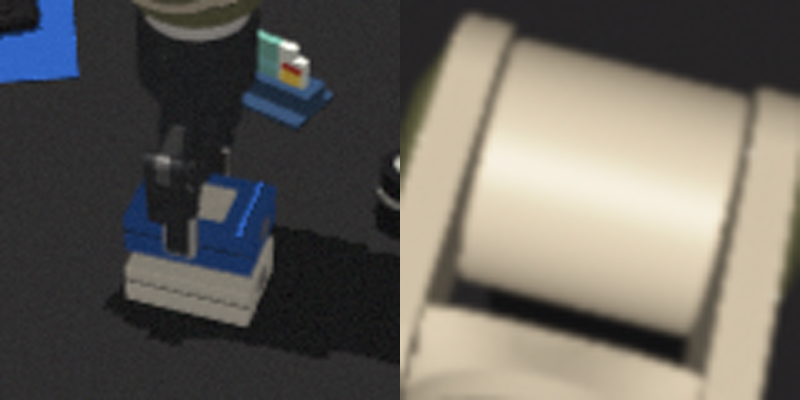

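The side crop shows the blue box gripped just above the white one, with its lower edge nearly over the white top. The arm hides the top view. Next I fine-align and lower it.

```bash
python3 -c "
from h import *
plan((536.1,-23.4,58),2.877,2)"
```

```text
[-0.01, -0.02, 0.13, -0.0, 0.01, 0.05]
[-0.01, -0.02, 0.13, -0.0, 0.01, 0.05]
```

Call:
arm_command(
  steps=[
    [[0.5,-0.01,-0.02,0.13,0,0.01,0.05],[0.5,-0.01,-0.02,0.13,0,0.01,0.05],[0.5,0,0,0,0,0,0],[0.5,0,0,0,0,0,0],[0.5,0,0,0,0,0,0]],
  ],
)

```text
time_s: 5.7
eef_pos: [535.1, -22.8, 57.1]
ee_rot: [-0.002, 0.131, 0.991, -0.0]
force: [0.0, -0.4, -0.2]
grip_width: 0.713
grip_force: 45.9
```

```bash
python3 -c "
from h import *
st();plan((536.1,-23.4,54),2.877,1)"
```

```text
t 5.7 p [535.1 -22.8  57.1] yaw 2.878 z [-0.003 -0.    -1.   ] F [ 0.  -0.4 -0.2] grip 0.713 45.9 j [-0.26  0.56  1.67 -0.    0.91 -1.57]
[-0.02, -0.01, 0.06, -0.01, -0.02, 0.01]
```

Call:
arm_command(
  steps=[
    [[0.5,-0.02,-0.01,0.03,0,-0.02,0],[0.5,0,0,0.03,0,0,0],[0.5,0,0,0,0,0,0]],
  ],
)

```text
time_s: 6.08
eef_pos: [535.8, -23.5, 53.8]
ee_rot: [-0.0, 0.132, 0.991, -0.001]
force: [1.3, 0.2, -0.8]
grip_width: 0.72
grip_force: 45.9
```

```bash
python3 c.py 2; python3 - <<'E'
from h import *
s=cv2.imread("pics/s2.png")[:,:,::-1]
# white visible side faces + blue: fit blue with gripper-occluded zone ignored
u,v,r=272,196,40
f=lambda c:np.minimum(c[:,:,2]-1.25*c[:,:,0],c[:,:,2]-60)
m=obsmask(s,f,u,v,r); c=np.ascontiguousarray(cv2.resize(s[v-r:v+r,u-r:u+r,::-1],None,fx=S,fy=S,interpolation=cv2.INTER_CUBIC))
for p,col in (((533.9,-22.8,32,-.265),(255,0,255)),((533.9,-22.8,0,-.265),(0,255,0))):
    q=render("side",BOX,p,u,v,r);cs,_=cv2.findContours(q,cv2.RETR_EXTERNAL,cv2.CHAIN_APPROX_NONE);cv2.drawContours(c,cs,-1,col,1)
cv2.imwrite("pics/o2.png",np.clip(c*1.3,0,255))
E
```

```text
t 6.08 p [535.8 -23.5  53.8] yaw 2.878 z [-0.001 -0.001 -1.   ] F [ 1.3  0.2 -0.8] grip 0.72 45.9 j [-0.26  0.57  1.67 -0.    0.9  -1.57][ WARN:0@0.099] global loadsave.cpp:1063 imwrite_ Unsupported depth image for selected encoder is fallbacked to CV_8U.
```

View pics/o2.png

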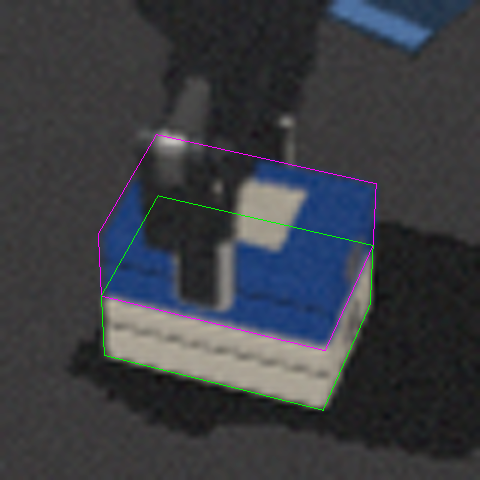

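The overlay shows the blue box on its predicted hull, flush over the white one (corners (100,296) and (325,350) coincide). I lower the last bit and release.

Call:
arm_command(
  steps=[
    [[0.5,0,0,0.02,0,0,0],[0.5,0,0,0,0,0,0],[0.5,0,0,0,0,0,0]],
  ],
)

```text
time_s: 6.55
eef_pos: [535.9, -23.6, 53.5]
ee_rot: [-0.0, 0.131, 0.991, -0.001]
force: [-3.5, -0.1, 4.2]
grip_width: 0.711
grip_force: 46.6
```

Contact (5 N). Release and rise.

Call:
arm_command(
  steps=[
    [[0.78,0,0,0,0,0,0],[0.85,0,0,0,0,0,0],[1,0,0,0,0,0,0],[1,0,0,0,0,0,0],[1,0,0,-0.5,0,0,0],[1,0,0,-1,0,0,0],[1,0,0,-0.5,0,0,0]],
  ],
)

```text
time_s: 7.42
eef_pos: [536.5, -23.6, 155.4]
ee_rot: [0.001, 0.131, 0.991, -0.001]
force: [0.4, -0.2, -1.6]
grip_width: 1.002
grip_force: 0.0
```

```bash
python3 -c "
from h import *
st();plan((473.2,285.8,155),.6+np.pi,8)"
```

```text
t 7.42 p [536.5 -23.6 155.4] yaw 2.878 z [ 0.003 -0.002 -1.   ] F [ 0.4 -0.2 -1.6] grip 1.002 0.0 j [-0.26  0.42  1.59 -0.    1.13 -1.57]
[0.35, 0.71, -0.0, -0.0, 0.0, -0.72]
[0.28, 0.74, -0.0, -0.0, 0.0, -0.72]
[0.2, 0.77, -0.0, -0.0, 0.0, -0.72]
[0.11, 0.78, 0.0, -0.0, 0.0, -0.72]
[0.03, 0.79, 0.0, -0.0, 0.0, -0.72]
[-0.06, 0.79, 0.0, -0.0, 0.0, -0.72]
[-0.14, 0.78, 0.0, -0.0, 0.0, -0.72]
[-0.23, 0.76, 0.0, -0.0, 0.0, -0.72]
```

Call:
arm_command(
  steps=[
    [[1,0.35,0.71,0,0,0,-0.72],[1,0.28,0.74,0,0,0,-0.72],[1,0.2,0.77,0,0,0,-0.72],[1,0.11,0.78,0,0,0,-0.72],[1,0.03,0.79,0,0,0,-0.72],[1,-0.06,0.79,0.2,0,0,-0.72],[1,-0.14,0.78,0.3,0,0,-0.72],[1,-0.23,0.76,0.3,0,0,-0.72]],
  ],
)

```text
time_s: 8.43
eef_pos: [471.9, 288.1, 112.3]
ee_rot: [-0.0, -0.297, 0.955, -0.0]
force: [0.7, 0.4, 0.1]
grip_width: 0.999
grip_force: 0.0
```

Call:
arm_command(
  steps=[
    [[1,0,0,0,0,0,0],[1,0,0,0,0,0,0]],
  ],
)

```text
time_s: 8.68
eef_pos: [472.4, 286.5, 112.9]
ee_rot: [-0.0, -0.295, 0.955, -0.0]
force: [0.3, -0.2, -0.0]
grip_width: 0.997
grip_force: 0.0
```

```bash
python3 - <<'E'
from h import *
st();plan((473.2,285.8,60),.6+np.pi,2);plan((473.2,285.8,20),.6+np.pi,4)
s=capture("side");cv2.imwrite("pics/s3.png",s[:,:,::-1])
t=capture("top");cv2.imwrite("pics/t3.png",t[:,:,::-1])
# stack check: union silhouette fits (64 mm column) and blue alone
u,v,r=272,196,42
col=[corners(-45,45,-31,31,0,64)]
o=("side",obsmask(s,fg(75),u,v,r),u,v,r)
print("column",fit([o],col,(533.9,-22.8,0,-.265),(0,1,3)))
f=lambda c:np.minimum(c[:,:,2]-1.25*c[:,:,0],c[:,:,2]-75)
o=("side",obsmask(s,f,u,v,r),u,v,r)
print("blue",fit([o],BOX,(533.9,-22.8,32,-.265),(0,1,3)))
u,v,r=256,217,30
o=("top",obsmask(t,fg(100),u,v,r),u,v,r)
print("top",fit([o],[corners(-45,45,-31,31,32,64)],(533.9,-22.8,0,-.265),(0,1,3)))
E
```

```text
t 8.68 p [472.4 286.5 112.9] yaw -2.542 z [-0.    -0.001 -1.   ] F [ 0.3 -0.2 -0. ] grip 0.997 0.0 j [ 0.33  0.51  1.58 -0.    1.05 -1.84]
[-0.0, -0.01, 0.53, -0.0, -0.0, -0.0]
[-0.0, -0.01, 0.53, -0.0, -0.0, -0.0]
[-0.0, -0.0, 0.46, -0.0, -0.0, -0.0]
[-0.0, -0.0, 0.46, -0.0, -0.0, -0.0]
[-0.0, -0.0, 0.46, -0.0, -0.0, -0.0]
[-0.0, -0.01, 0.46, -0.0, -0.0, -0.0]
column (array([ 5.31113088e+02, -2.46291482e+01,  0.00000000e+00, -3.67897118e-01]), np.float64(0.5624943867317307))
blue (array([ 5.51579493e+02, -2.93028677e+01,  3.20000000e+01,  2.94992007e-02]), np.float64(1.62868093260939))
top (array([ 5.33811792e+02, -2.33184654e+01,  0.00000000e+00, -2.56992954e-01]), np.float64(0.0557044102674026))
```

The top-view fit puts blue at (533.8, -23.3, yaw -0.257) against white at (534.0, -22.8, -0.26), so the two are flush. Now the orange box.

Call:
arm_command(
  steps=[
    [[1,0,0,0.48,0,0,0],[1,0,0,0.48,0,0,0],[1,0,0,0.48,0,0,0],[1,0,0,0.4,0,0,0],[1,0,0,0,0,0,0],[0.5,0,0,0,0,0,0],[0.5,0,0,0,0,0,0],[0.5,0,0,0,0,0,0]],
  ],
  squeeze=40,
)

```text
time_s: 9.78
eef_pos: [473.1, 286.8, 22.1]
ee_rot: [0.001, -0.296, 0.955, -0.0]
force: [-0.2, -2.0, 7.4]
grip_width: 0.719
grip_force: 44.5
```

Call:
arm_command(
  steps=[
    [[0.5,0,0,0,0,0,0],[0.5,0,0,0,0,0,0]],
  ],
)

```text
time_s: 10.02
eef_pos: [473.0, 286.8, 22.1]
ee_rot: [0.001, -0.296, 0.955, -0.0]
force: [0.3, -1.6, 6.6]
grip_width: 0.715
grip_force: 44.5
```

```bash
python3 - <<'E'
from h import *
st();s=sense()["eef_pos"];plan((536.1,-23.4,150),2.877,8,x0=(s[0],s[1],150))
E
```

```text
t 10.03 p [473.  286.8  22.1] yaw -2.542 z [ 0.002 -0.    -1.   ] F [ 0.3 -1.6  6.6] grip 0.715 44.5 j [ 0.33  0.65  1.63 -0.    0.86 -1.84]
[0.31, -0.73, 0.0, -0.0, 0.0, 0.72]
[0.23, -0.76, 0.0, -0.0, 0.0, 0.72]
[0.14, -0.78, 0.0, -0.0, 0.0, 0.72]
[0.06, -0.79, 0.0, -0.0, 0.0, 0.72]
[-0.03, -0.79, 0.0, -0.0, 0.0, 0.72]
[-0.11, -0.78, 0.0, -0.0, 0.0, 0.72]
[-0.2, -0.77, 0.0, -0.0, 0.0, 0.72]
[-0.28, -0.74, 0.0, -0.0, 0.0, 0.72]
```

Call:
arm_command(
  steps=[
    [[0.5,0,0,-1,0,0,0],[0.5,0,0,-1,0,0,0],[0.5,0,0,-0.6,0,0,0],[0.5,0.31,-0.73,0,0,0,0.72],[0.5,0.23,-0.76,0,0,0,0.72],[0.5,0.14,-0.78,0,0,0,0.72],[0.5,0.06,-0.79,0,0,0,0.72],[0.5,-0.03,-0.79,0,0,0,0.72]],
  ],
)

```text
time_s: 11.02
eef_pos: [512.1, 91.5, 151.3]
ee_rot: [-0.0, -0.028, 1.0, -0.0]
force: [1.4, -0.8, -1.6]
grip_width: 0.716
grip_force: 44.9
```

Call:
arm_command(
  steps=[
    [[0.5,-0.11,-0.78,0,0,0,0.72],[0.5,-0.2,-0.77,0,0,0,0.72],[0.5,-0.28,-0.74,0,0,0,0.72],[0.5,0,0,0,0,0,0],[0.5,0,0,0,0,0,0],[0.5,0,0,0,0,0,0]],
  ],
)

```text
time_s: 11.78
eef_pos: [535.9, -22.5, 151.1]
ee_rot: [-0.0, 0.131, 0.991, -0.0]
force: [0.5, -1.0, -0.7]
grip_width: 0.714
grip_force: 44.9
```

```bash
python3 - <<'E'
from h import *
st();plan((534.3,-23.1,96),2.878,2)
E
```

```text
t 11.78 p [535.9 -22.5 151.1] yaw 2.88 z [-0.001 -0.001 -1.   ] F [ 0.5 -1.  -0.7] grip 0.714 44.9 j [-0.26  0.43  1.59 -0.    1.12 -1.57]
[0.01, -0.01, 0.55, -0.0, -0.0, 0.01]
[0.01, -0.01, 0.55, -0.0, -0.0, 0.01]
```

Call:
arm_command(
  steps=[
    [[0.5,0.01,0,0.4,0,0,0.01],[0.5,0.01,0,0.4,0,0,0],[0.5,0,0,0.4,0,0,0],[0.5,0,0,0,0,0,0],[0.5,0,0,0,0,0,0]],
  ],
)

```text
time_s: 12.4
eef_pos: [535.5, -23.0, 91.9]
ee_rot: [0.0, 0.132, 0.991, -0.001]
force: [-0.2, -0.3, -0.7]
grip_width: 0.717
grip_force: 44.8
```

```bash
python3 - <<'E'
from h import *
st();plan((534.3,-23.1,86.1),2.878,1)
s=capture("side");cv2.imwrite("pics/s4.png",s[:,:,::-1])
p=sense()["eef_pos"]; print(p)
u,v,r=272,186,48
c=np.ascontiguousarray(cv2.resize(s[v-r:v+r,u-r:u+r,::-1],None,fx=S,fy=S,interpolation=cv2.INTER_CUBIC))
c=np.clip(c*1.4,0,255).astype(np.uint8)
for q,col in (((533.9,-22.9,p[2]-22.1,-.265),(0,0,255)),((533.9,-22.9,32,-.265),(255,0,255)),((533.9,-22.9,0,-.265),(0,255,0))):
    m=render("side",BOX,q,u,v,r);cs,_=cv2.findContours(m,cv2.RETR_EXTERNAL,cv2.CHAIN_APPROX_NONE);cv2.drawContours(c,cs,-1,col,1)
cv2.imwrite("pics/o4.png",c)
E
```

```text
t 12.4 p [535.5 -23.   91.9] yaw 2.877 z [ 0.001 -0.001 -1.   ] F [-0.2 -0.3 -0.7] grip 0.717 44.8 j [-0.26  0.51  1.65 -0.    0.99 -1.57]
[0.02, -0.01, 0.12, -0.01, 0.01, -0.01]
[535.56643537 -23.09430203  91.99691063]
```

View pics/o4.png

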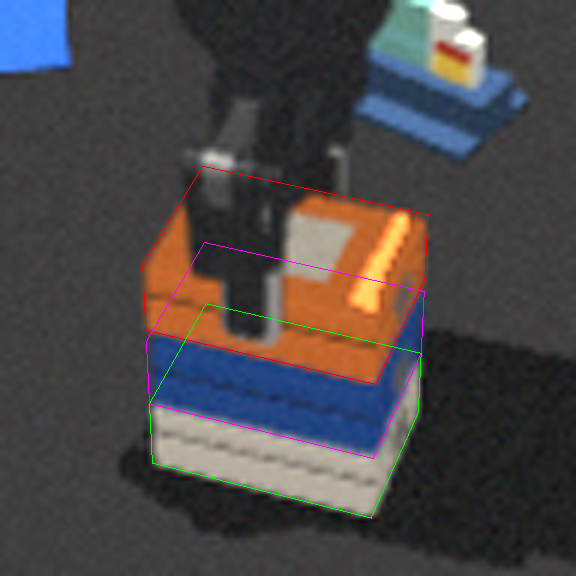

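The overlay shows orange, blue and white all on their outlines, with the orange corners at (145,330) and (377,383) coinciding. Lowering.

Call:
arm_command(
  steps=[
    [[0.5,0.01,0,0.06,0,0,0],[0.5,0,0,0.04,0,0,0],[0.5,0,0,0.02,0,0,0],[0.5,0,0,0,0,0,0],[0.5,0,0,0,0,0,0]],
  ],
)

```text
time_s: 13.08
eef_pos: [534.6, -23.2, 86.1]
ee_rot: [0.0, 0.132, 0.991, -0.001]
force: [-6.3, 0.2, 10.4]
grip_width: 0.716
grip_force: 46.2
```

Call:
arm_command(
  steps=[
    [[0.5,0,0,-0.01,0,0,0],[0.78,0,0,0,0,0,0],[0.85,0,0,0,0,0,0],[1,0,0,0,0,0,0],[1,0,0,0,0,0,0],[1,0,0,-0.5,0,0,0],[1,0,0,-1,0,0,0],[1,0,0,-0.5,0,0,0]],
  ],
)

```text
time_s: 14.08
eef_pos: [535.2, -23.2, 187.9]
ee_rot: [0.001, 0.132, 0.991, -0.001]
force: [-0.1, -0.1, -0.2]
grip_width: 0.999
grip_force: 0.0
```

```bash
python3 - <<'E'
from h import *
st()
yaw=-.56; x=np.array([493.5,-255.9])+20*np.array([np.cos(yaw),np.sin(yaw)]); print(x)
plan((*x,150),yaw+np.pi,6)
E
```

```text
t 14.07 p [535.2 -23.2 187.9] yaw 2.876 z [ 0.002 -0.002 -1.   ] F [-0.1 -0.1 -0.2] grip 0.999 0.0 j [-0.26  0.39  1.55 -0.    1.2  -1.57]
[ 510.44510222 -266.52372396]
[-0.13, -0.8, 0.13, -0.0, 0.0, 0.33]
[-0.17, -0.8, 0.13, -0.0, 0.0, 0.33]
[-0.21, -0.79, 0.13, -0.0, 0.0, 0.33]
[-0.25, -0.78, 0.13, -0.0, 0.0, 0.33]
[-0.29, -0.76, 0.13, -0.0, 0.0, 0.33]
[-0.32, -0.75, 0.13, -0.0, 0.0, 0.33]
```

Call:
arm_command(
  steps=[
    [[0.5,-0.13,-0.8,0,0,0,0.33],[0.5,-0.17,-0.8,0,0,0,0.33],[0.5,-0.21,-0.79,0.2,0,0,0.33],[0.5,-0.25,-0.78,0.2,0,0,0.33],[0.5,-0.29,-0.76,0.2,0,0,0.33],[0.5,-0.32,-0.75,0.2,0,0,0.33],[0.5,0,0,0,0,0,0],[0.5,0,0,0,0,0,0]],
  ],
)

```text
time_s: 15.08
eef_pos: [509.2, -266.0, 145.8]
ee_rot: [-0.0, 0.277, 0.961, -0.0]
force: [-0.1, 0.2, 0.5]
grip_width: 0.504
grip_force: 0.0
```

```bash
python3 - <<'E'
from h import *
st()
yaw=-.56; x=np.array([493.5,-255.9])+20*np.array([np.cos(yaw),np.sin(yaw)])
plan((*x,85),yaw+np.pi,2)
s=capture("side");t=capture("top");cv2.imwrite("pics/s5.png",s[:,:,::-1]);cv2.imwrite("pics/t5.png",t[:,:,::-1])
u,v,r=272,186,46
o=("side",obsmask(s,fg(75),u,v,r),u,v,r)
print("column",fit([o],[corners(-45,45,-31,31,0,96)],(533.9,-22.8,0,-.265),(0,1,3)))
f=lambda c:np.minimum(c[:,:,0]-1.3*c[:,:,2],c[:,:,0]-85)
o=("side",obsmask(s,f,u,v,r),u,v,r)
print("orange side",fit([o],BOX,(533.9,-22.8,64,-.265),(0,1,3)))
u,v,r=256,217,30
o=("top",obsmask(t,fg(120),u,v,r),u,v,r)
print("orange top",fit([o],[corners(-45,45,-31,31,64,96)],(533.9,-22.8,0,-.265),(0,1,3)))
E
```

```text
t 15.07 p [ 509.2 -266.   145.8] yaw 2.58 z [-0.001 -0.001 -1.   ] F [-0.1  0.2  0.5] grip 0.504 0.0 j [-0.68  0.51  1.48 -0.    1.15 -1.69]
[-0.01, 0.0, 0.61, -0.0, -0.0, -0.01]
[-0.01, 0.0, 0.61, -0.0, -0.0, -0.01]
column (array([ 5.33666788e+02, -2.30801706e+01,  0.00000000e+00, -2.52378969e-01]), np.float64(0.0192275322724742))
orange side (array([ 5.33537592e+02, -2.37555583e+01,  6.40000000e+01, -2.68522303e-01]), np.float64(0.012407285594392905))
orange top (array([ 5.33486783e+02, -2.32275510e+01,  0.00000000e+00, -2.74752713e-01]), np.float64(0.06960477401682645))
```

The column fits as one block within about 1 mm. Now I descend to the clear end of the slide.

Call:
arm_command(
  steps=[
    [[0.5,-0.01,0,0.6,0,0,-0.01],[0.5,-0.01,0,0.6,0,0,-0.01],[0.5,0,0,0.4,0,0,0],[0.5,0,0,0.4,0,0,0],[0.5,0,0,0,0,0,0],[0.5,0,0,0,0,0,0]],
  ],
)

```text
time_s: 15.92
eef_pos: [510.5, -267.0, 46.8]
ee_rot: [0.001, 0.276, 0.961, -0.001]
force: [-0.9, 0.1, 0.0]
grip_width: 0.499
grip_force: 0.0
```

```bash
python3 - <<'E'
from h import *
st()
s=capture("side")
cv2.imwrite("pics/s6.png",np.clip(cv2.resize(s[110:180,250:330,::-1],(640,560),interpolation=cv2.INTER_CUBIC)*1.5,0,255).astype(np.uint8))
E
```

```text
t 15.93 p [ 510.5 -267.    46.8] yaw 2.583 z [ 0.001 -0.002 -1.   ] F [-0.9  0.1  0. ] grip 0.499 0.0 j [-0.68  0.65  1.55 -0.    0.95 -1.7 ]
```

View pics/s6.png

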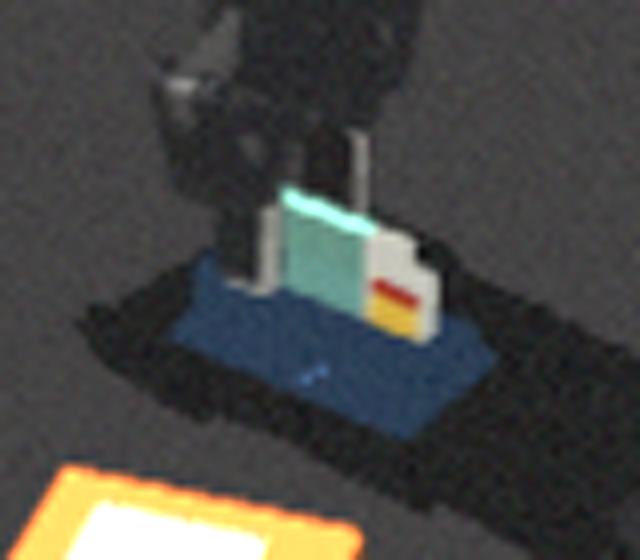

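The crop shows the near finger at (240,240) and the far one at (350,170), straddling the clear green part. The frosted end and label at (400,290) are clear of both. Closing.

Call:
arm_command(
  steps=[
    [[0.2,0,0,0.02,0,0,0],[0.15,0,0,0,0,0,0],[0,0,0,0,0,0,0],[0,0,0,0,0,0,0],[0,0,0,0,0,0,0],[0,0,0,0,0,0,0]],
  ],
  squeeze=50,
)

```text
time_s: 16.73
eef_pos: [510.2, -266.9, 45.0]
ee_rot: [0.0, 0.276, 0.961, -0.0]
force: [1.6, 4.5, 4.5]
grip_width: 0.085
grip_force: 49.7
```

```bash
python3 -c "
from h import *
st()"
```

```text
t 16.73 p [ 510.2 -266.9   45. ] yaw 2.582 z [ 0.    -0.001 -1.   ] F [1.6 4.5 4.5] grip 0.085 49.7 j [-0.69  0.65  1.55 -0.    0.94 -1.7 ]
```

Call:
arm_command(
  steps=[
    [[0,0,0,-0.2,0,0,0],[0,0,0,-0.4,0,0,0],[0,0,0,-0.6,0,0,0],[0,0,0,-0.8,0,0,0],[0,0,0,-0.8,0,0,0],[0,0,0,-0.8,0,0,0],[0,0,0,-0.6,0,0,0],[0,0,0,0,0,0,0]],
  ],
)

```text
time_s: 17.73
eef_pos: [510.3, -267.7, 256.9]
ee_rot: [0.002, 0.276, 0.961, -0.002]
force: [-0.2, -0.1, -1.2]
grip_width: 0.085
grip_force: 49.0
```

```bash
cat > f.py <<'E'
from h import *
th=np.radians(55);c,s=np.cos(th),np.sin(th)
Rt=Ro.from_matrix(np.array([[0,c,s],[1,0,0],[0,s,-c]]))
mid=np.array([533.9,-23,188]); T=mid-Rt.apply([20,0,13.5])
E
python3 - <<'E'
from f import *
st(); print(T)
plan((500,-43,260),np.pi/2,8)
E
```

```text
t 17.73 p [ 510.3 -267.7  256.9] yaw 2.582 z [ 0.002 -0.005 -1.   ] F [-0.2 -0.1 -1.2] grip 0.085 49.0 j [-0.69  0.42  1.32 -0.    1.4  -1.7 ]
[522.8414474  -43.         195.74328189]
[0.32, 0.46, -0.01, -0.0, 0.0, 0.84]
[0.38, 0.42, -0.01, -0.0, 0.0, 0.84]
[0.43, 0.37, -0.01, -0.0, 0.0, 0.84]
[0.47, 0.31, -0.01, -0.0, 0.0, 0.84]
[0.5, 0.25, -0.01, -0.0, 0.0, 0.84]
[0.53, 0.18, -0.01, -0.0, 0.0, 0.84]
[0.55, 0.12, -0.01, -0.0, 0.0, 0.84]
[0.56, 0.05, -0.01, -0.0, 0.0, 0.84]
```

Call:
arm_command(
  steps=[
    [[0,0.32,0.46,0,0,0,0.84],[0,0.38,0.42,0,0,0,0.84],[0,0.43,0.37,0,0,0,0.84],[0,0.47,0.31,0,0,0,0.84],[0,0.5,0.25,0,0,0,0.84],[0,0.53,0.18,0,0,0,0.84],[0,0.55,0.12,0,0,0,0.84],[0,0.56,0.05,0,0,0,0.84]],
  ],
)

```text
time_s: 18.73
eef_pos: [498.8, -41.4, 253.1]
ee_rot: [-0.001, 0.707, 0.707, -0.001]
force: [0.1, 0.2, -0.5]
grip_width: 0.085
grip_force: 49.0
```

```bash
python3 - <<'E'
from f import *
st(); plan(T+[0,0,30],n=8,Rt=Rt)
E
```

```text
t 18.73 p [498.8 -41.4 253.1] yaw 1.57 z [-0.003 -0.001 -1.   ] F [ 0.1  0.2 -0.5] grip 0.085 49.0 j [-0.32  0.25  1.55 -0.    1.34 -0.32]
[-0.0, 0.06, 0.07, -0.8, 0.0, -0.0]
[-0.0, 0.05, 0.08, -0.8, 0.0, -0.0]
[-0.0, 0.04, 0.08, -0.8, 0.0, -0.0]
[-0.0, 0.03, 0.09, -0.8, 0.0, -0.0]
[-0.0, 0.02, 0.09, -0.8, 0.0, -0.0]
[-0.0, 0.01, 0.09, -0.8, 0.0, -0.0]
[-0.0, 0.0, 0.09, -0.8, 0.0, -0.0]
[-0.0, -0.01, 0.09, -0.8, 0.0, -0.0]
```

Call:
arm_command(
  steps=[
    [[0,0,0.06,0.07,-0.8,0,0],[0,0,0.05,0.08,-0.8,0,0],[0,0,0.04,0.08,-0.8,0,0],[0,0,0.03,0.09,-0.8,0,0],[0,0,0.02,0.09,-0.8,0,0],[0,0,0.01,0.09,-0.8,0,0],[0,0,0,0.09,-0.8,0,0],[0,0,0,0.09,-0.8,0,0]],
  ],
)

```text
time_s: 19.73
eef_pos: [521.8, -37.4, 227.5]
ee_rot: [0.294, 0.635, 0.645, 0.307]
force: [0.5, 0.4, 0.0]
grip_width: 0.083
grip_force: 49.1
```

```bash
python3 - <<'E'
from f import *
st(); plan(T,n=4,Rt=Rt)
E
```

```text
t 19.73 p [521.8 -37.4 227.5] yaw 1.59 z [ 0.769  0.022 -0.639] F [0.5 0.4 0. ] grip 0.083 49.1 j [-0.48  0.03  2.14  1.2   0.41 -1.5 ]
[-0.03, -0.12, 0.1, -0.14, -0.04, 0.01]
[-0.03, -0.12, 0.1, -0.14, -0.04, 0.01]
[-0.03, -0.12, 0.1, -0.14, -0.04, 0.01]
[-0.03, -0.13, 0.1, -0.14, -0.04, 0.01]
```

Call:
arm_command(
  steps=[
    [[0,-0.03,-0.12,0.1,-0.14,-0.04,0],[0,-0.03,-0.12,0.1,-0.14,-0.04,0],[0,-0.03,-0.12,0.1,-0.14,-0.04,0],[0,-0.03,-0.13,0.1,-0.14,-0.04,0],[0,0,0,0,0,0,0],[0,0,0,0,0,0,0],[0,0,0,0,0,0,0],[0,0,0,0,0,0,0]],
  ],
)

```text
time_s: 20.72
eef_pos: [523.8, -43.1, 197.8]
ee_rot: [0.328, 0.626, 0.628, 0.326]
force: [0.0, 0.2, -0.4]
grip_width: 0.078
grip_force: 49.1
```

```bash
python3 - <<'E'
from f import *
st(); plan(T,n=2,Rt=Rt)
s=sense();q=s["ee_rot"];R=Ro.from_quat([q[1],q[2],q[3],q[0]]);print("mid",s["eef_pos"]+R.apply([20,0,13.5]),"label elev",np.degrees(np.arcsin(R.as_matrix()[2,1])))
im=capture("side")
cv2.imwrite("pics/s7.png",np.clip(cv2.resize(im[90:240,180:380,::-1],(800,600),interpolation=cv2.INTER_CUBIC)*1.5,0,255).astype(np.uint8))
E
```

```text
t 20.73 p [523.8 -43.1 197.8] yaw 1.573 z [ 0.821 -0.    -0.571] F [ 0.   0.2 -0.4] grip 0.078 49.1 j [-0.49  0.11  2.23  1.78  0.41 -2.1 ]
[0.0, -0.02, 0.0, 0.01, 0.0, 0.01]
[0.0, -0.02, 0.0, 0.01, 0.0, 0.01]
mid [534.80502082 -23.11582422 190.00549795] label elev 55.14720746514126
```

View pics/s7.png

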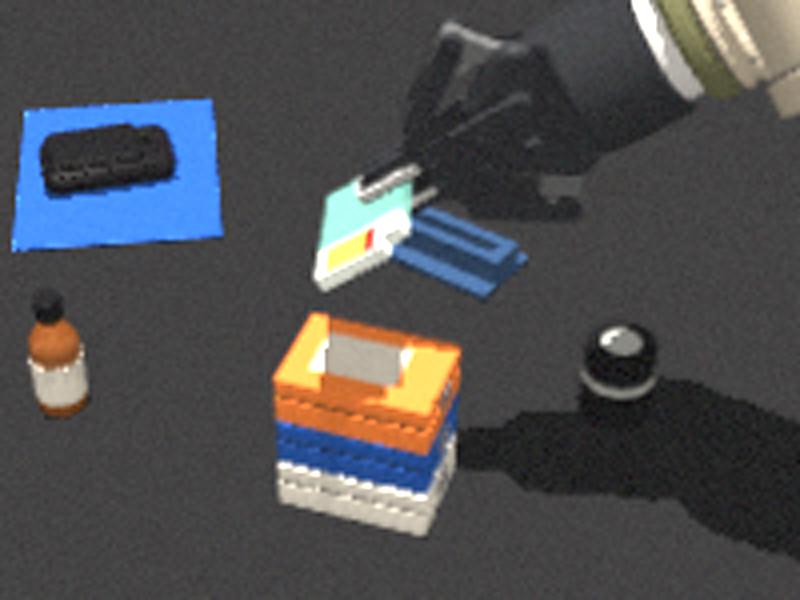

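The picture shows the slide held by its clear end at (365,210), label up, over a flush column at (365,430). Bottle, mouse and lens case are in place. Handing in.

```bash
python3 -c "
from rig import *
print(finish_job())"
```

```text
the job is handed in; nothing more can be done
None
```

The job is handed in (about 21 s of the 72 s used): white, blue and orange stacked flush to about 1 mm, and the slide held by its clear end about 94 mm above the column top with its label facing up at about 55°.

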